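# Tip the dish trough so both petri dishes slide to its lip end

## Task

Press the lip of the hinged metal trough all the way down onto the rubber bumper under it and lean on it lightly there (about 10 N in all at the lip, never more than 18 N) for a good second, until both petri dishes have slid up against the lip end. Then, keeping contact, ease the trough back up to level without letting it snap up, and leave it with the dishes lying one behind the other at the lip end; do not touch the dishes or disturb the things standing round about.

Things in the scene. Friction and masses are not known exactly. Their poses are not given: they have to be found in the camera images.
- stand: grey base plate 200 x 116 x 10 mm, fixed to the worktop, with two cheeks (outer faces 100 mm apart, axle bosses to 110 mm, 142 mm high) that carry the trough on a level hinge. Origin: centre of the plate's underside, on the worktop. x points along the trough towards its lip end, y along the hinge axis, z up. The hinge axis passes 130 mm straight above the origin.
- pan: the long narrow aluminium trough, outside 278 x 74 mm, inside 270 x 66 mm, walls 4 mm thick, rims 29 mm above the hinge axis. Origin: on the hinge axis at the middle of its underside; floor surface 4 mm above that. x along the trough to the lip end, z up out of the floor. It turns only about its y axis.
- trough (a joint): hinge angle of the trough in rad: 0 = level (where its spring holds it against a stop), growing as the lip end goes down. Pressing the lip starts to move it at about 2 N; its spring asks for about 5 to 6 N at the lip between 0.45 and 0.6 rad. If let go it snaps up. The dishes begin to slide somewhere between about 0.23 and 0.40 rad. It meets the rubber bumper somewhere between about 0.43 and 0.63 rad, differently each time.
- press_lip (a point): centre of the top face of the pressing lip: a flat tab standing out 46 mm from the trough's lip end, 60 mm wide, 4 mm thick, flat on top, its outer edge curled down, 23 mm beyond this point. In the trough's frame at x = 161 mm, z = 26 mm from the hinge axis, so it swings round the hinge as the trough turns. Axes as the trough's.
- lip_end (a point): point on the trough's floor, at the middle of the inner face of the end wall at the lip end (135 mm from the hinge axis along x). Axes as the trough's: x out through the wall, z up from the floor.
- bumper_post: steel sleeve 24 mm across and 34 mm tall on the base plate, 90 mm from the hinge towards the lip, beneath the trough; out of its top stands a screw with a black rubber bumper (fairly hard: it yields under 1 mm). The screw is set to a different height each time, over a range of 24 mm, and that height is not measured. Origin: centre of the sleeve's foot.
- petri_a: clear plastic petri dish with lid and pinkish content, 58 mm across, 15 mm high, lying flat in the trough; origin centre of its underside. Both dishes packed at the lip end lie with their centres 29 mm and 88 mm from the end wall, in either order.
- petri_b: clear plastic petri dish with lid, empty looking, 58 mm across, 15 mm high, lying flat in the trough; origin centre of its underside.
- cotton_tub: clear tub of cotton buds, 77 mm across, 80 mm high, bystander; origin centre of its foot
- timer: cream mechanical timer with black dial, 58 x 71 x 66 mm, bystander; origin centre of its foot
- dropper_bottle: small brown dropper bottle, 33 mm across, 102 mm high, bystander; origin centre of its foot
- tape: roll of tan tape lying flat, 104 mm across, 25 mm high, bystander; origin centre of its underside
Things that resemble listed ones, but are neither listed nor needed, are in the scene too. Leave any red or yellow look-alike of the petri_b alone. Leave any pink look-alike of the petri_a alone.

How it is judged:
By the outcome, as a careful person would: the job done as asked, in the order asked, and still so for the second after the job is handed in, with the robot touching nothing.
It also fails if it takes over 69 s, if anything falls off the work surface, if the arm or the gripper's body presses on something with over 40 N, if the wrist force passes 120 N, or if a joint passes its speed limit or range.

## Robot

A 6-joint arm with a two-finger parallel gripper is mounted at the origin on a cart in front of the work surface, level with it; the furniture and walls round the work are solid. World frame = base frame: x ahead of the robot, y to its left, z up, the work surface at z = 0. Lengths are in m, angles in rad, forces in N, time in s.
With the tool pointing down it reaches from about 0.375 to 0.9 m from the base axis. Payload 3.1 kg.
Tool frame: the origin (TCP) lies midway between the tips of the shut fingers; the grasp point (between the pads) lies 19 mm behind it (manip.grasp_offset is the distance from the TCP to the grasp point, in m); z points along the fingers, y is the line along which they close (so a half turn about z gives the same grasp; the last joint's range is limited). The gripper opens to 85 mm and grips with 20 to 120 N. Pads are 22 mm wide; open, the fingers measure 114 mm over their backs; the gripper's body (76 mm by 85 mm) begins 54 mm behind the grasp point. The pads swing forward as they close: fully open they stand 13 mm farther back than shut.
Start: joints at [-1.494, 0.527, 1.433, -0, 1.181, -0.178], TCP at [0.158, -0.605, 0.231] pointing down, gripper open.
Joint ranges: [-3.08, 3.08], [-0.75, 2.2], [0.22, 2.44], [-1.43, 4.57], [0, 2.65], [-2.85, 2.85]. Speed limits (rad/s): [2.79, 2.79, 3.14, 3.14, 3.14, 3.14].

## Interface

Orientations are given as a unit quaternion [x, y, z, w].
In Python, from station import sensors, cams, order, manip gives the robot as it stands.
- The arm moves only by the tool move_arm, never from a script. Its argument "targets" is a list of rows, each an object of numbers: "dx", "dy", "dz": the shift along the world's x, y, z normalised to -1 to 1, where 1 is 25 mm; "rx", "ry", "rz": the turn, a rotation vector about the world's x, y, z normalised to -1 to 1, where 1 is 30 degrees. A call has exactly 10 rows; each row shifts and turns the commanded pose from where the row before left it; what a row does not reach is not made up. A row lasts 1/8 s, in which the tool goes at most 62.5 mm and 10.7 degrees, less where a joint would pass 70% of its speed; a pose out of reach is approached as far as the arm can. A call with a number of a shift or a turn outside -1 to 1 is refused whole. A call with a gripper value outside its range is refused whole. "claw" is the opening in per cent of the stroke, from 0 (shut) to 100 (fully open), set as the call begins (left out, the last holds). The fingers move at their own pace and stop on an object; "newtons" is the grip in N (left out, the last holds). Time passes only in rows, so rows that do not move let the fingers close, or fill a call up. It gives the time, the measured TCP pose, the force, the opening and the grip force at its end, in the units of the state.
- sensors.sense(): the state, without advancing time (a new reading comes with each control period).
- cams.snapshot(name): name is "side" or "top" or "wrist"; returns the picture (384x512x3 uint8, red, green, blue); there is no depth.
- cams.camera_model(name): a dict with "fx", "fy", "cx", "cy" (pixels), "extrinsics" (4x4, takes a point from world to camera coordinates). Camera axes: x right, y down, z forward; pixel columns grow to the right and rows downward; lengths in m; the calibration is good to about 2 mm. A picture is of the moment at which its call begins: read the wrist's pose just before it. camera_model takes no time and is no camera call; for the wrist camera it gives the pose at the moment of the call.
- order.sign_off(): hands the job in; it is judged then, once.
The state is a dict: "t": time; "q": joint angles; "qd": joint speeds; "tau": joint torques, N m; "tcp_pos": TCP position; "tool_rot": TCP orientation; "force": force on the tool from outside, world axes, zero at the start; "ft_torque": the same for the moment, N m; "finger_gap": opening from 0.0 (shut) to 1.0 (fully open); "gripper_force": force on a finger pad.
Only numpy, scipy, OpenCV 4.12 (cv2) and the standard library are available. Lean on these libraries where they do the work, as an engineer would, in place of code of your own. Each camera call takes 0.05 s, during which the arm holds its last target. There are 200 camera calls.

## Working session

There is one attempt and no reset: what is moved stays moved. The work goes in short steps, Python scripts to look and compute and a tool call to move; the robot and the scene stay as the last step left them, time stands still between calls to the robot, and variables do not carry over. Pictures are saved under pics/ and viewed, at most 10 in all, crops included, and the job is handed in when it is done.

Besides the shell and the picture viewer there is one more tool, called after "Emit:" as name(argument=value, ...), one argument or row to a line, values as JSON. move_arm: Moves the arm, as the interface text tells. Scaled input: -1 to 1 covers 25 mm each way for a shift and 30 degrees each way for a turn. Its arguments: {"type":"object","properties":{"targets":{"type":"array"},"claw":{"type":"number"},"newtons":{"type":"number"}},"required":["targets"]}

```bash
ls; mkdir -p pics
python3 - <<'E'
from station import sensors,cams,order,manip
import cv2,numpy as np
s=sensors.sense();print(s)
a=cams.snapshot("top");b=cams.snapshot("side")
for n,i in(("top",a),("side",b)):
    cv2.imwrite(f"pics/{n}0.png",i[:,:,::-1]);m=cams.camera_model(n);print(n,{k:np.round(v,4).tolist() for k,v in m.items()})
E
```

```text
pics
{'t': 0.0, 'q': array([-1.49450480e+00,  5.28453739e-01,  1.43392152e+00, -2.48817148e-08,
        1.18139635e+00, -1.78510694e-01]), 'qd': array([ 8.31000229e-04, -6.74667735e-04,  6.23215166e-04,  4.25705011e-04,
        1.30786744e-05,  1.14638412e-03]), 'tau': array([ 7.45431475e-05, -4.42349374e+01, -1.78026474e+01, -3.99126420e-04,
        8.42410431e-03, -1.76119147e-05]), 'tcp_pos': array([ 0.15749965, -0.60408041,  0.23033514]), 'tool_rot': array([ 9.91894860e-01,  1.27056679e-01,  5.56470950e-05, -1.08805709e-03]), 'force': array([ 0.53336884,  0.83977014, -0.03231494]), 'ft_torque': array([0.00399135, 0.03119682, 0.0076825 ]), 'gripper_force': 0.0, 'finger_gap': 1.0026372715726979}
top {'fx': 385.3208, 'fy': 385.3208, 'cx': 258.419, 'cy': 193.6139, 'extrinsics': [[0.0206, -0.9998, 0.0002, -0.2803], [-0.9961, -0.0205, -0.0855, 0.5232], [0.0855, 0.0016, -0.9963, 1.2238], [0.0, 0.0, 0.0, 1.0]]}
side {'fx': 365.1367, 'fy': 365.1367, 'cx': 257.105, 'cy': 193.7271, 'extrinsics': [[-0.9643, 0.2646, -0.0054, 0.5751], [0.2224, 0.7993, -0.5582, 0.1871], [-0.1434, -0.5395, -0.8297, 0.9429], [0.0, 0.0, 0.0, 1.0]]}
```

View pics/top0.png

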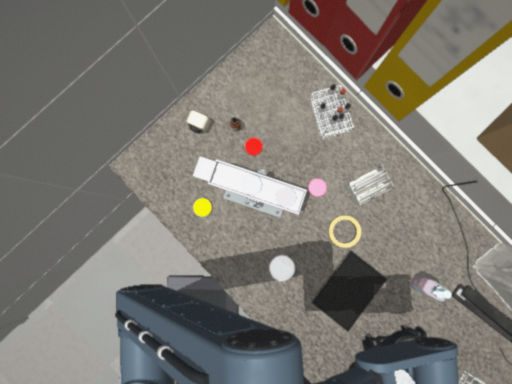

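View pics/side0.png

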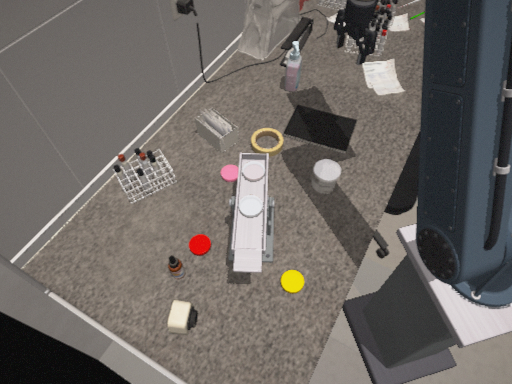

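The top view shows the trough from about (305,203) to the lip at about (204,168). The side view shows the lip at about (248,266) and the dishes at (254,170) and (250,206). The red (254,147), yellow (202,207) and pink (318,187) discs on the worktop are look-alikes. I'll take one close crop to confirm this.

Run:
```python
import cv2,numpy as np
a=cv2.imread("pics/top0.png")[145:225,180:320];b=cv2.imread("pics/side0.png")[145:285,215:300]
a=cv2.resize(a,None,fx=5,fy=5,interpolation=cv2.INTER_CUBIC)[:, :]
b=cv2.resize(b,None,fx=4,fy=4,interpolation=cv2.INTER_CUBIC)
cv2.imwrite("pics/topc.png",a);cv2.imwrite("pics/sidec.png",b)
```

```text
(no output)
```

View pics/topc.png

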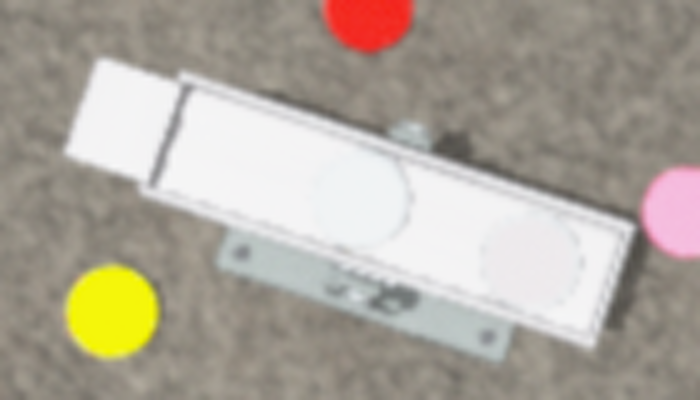

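View pics/sidec.png

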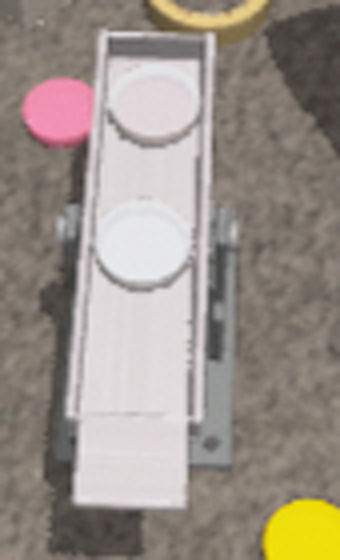

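The crops confirm it. The lip's outer edge runs from (200,156) to (193,176) in the top view, and the clear and pinkish dishes lie inside the trough. Next I'll fit the trough's pose to both views.

Run:
```python
from station import sensors,cams
import numpy as np
from scipy.optimize import least_squares
from scipy.spatial.transform import Rotation as R
# trough pts (x,y,z above worktop): lip outer +-30, rim lip-end +-37, rim far +-37
P=np.array([[.184,-.03,.156],[.184,.03,.156],[.139,-.037,.159],[.139,.037,.159],[-.139,-.037,.159],[-.139,.037,.159]])
# top image: lip points left(+y) so trough +y = world -x = lower in image
T=(np.array([[100,57],[65,153],[182,70],[141,193],[635,225],[592,347]])+.5)/5-.5+[180,145]
S=(np.array([[73,505],[186,507],[67,416],[200,418],[98,33],[215,35]])+.5)/4-.5+[215,145]
def proj(n,p):
    m=cams.camera_model(n);c=p@m["extrinsics"][:3,:3].T+m["extrinsics"][:3,3]
    return c[:,:2]/c[:,2:]*[m["fx"],m["fy"]]+[m["cx"],m["cy"]]
def W(v,p): return R.from_euler('z',v[2]).apply(p)+[v[0],v[1],0]
def res(v,w): 
    return np.concatenate([ (proj(n,W(v,P))-I).ravel() for n,I in (("top",T),("side",S)) if n in w])
for w in (("top",),("side",),("top","side")):
    f=least_squares(res,[.5,.2,1.8],args=(w,));print(w,f.x.round(4),np.abs(f.fun).max().round(2))
v=f.x
s=sensors.sense();t=W(v,np.array([[.163,0,.156]]))[0]
print("press",t,"r",np.hypot(*t[:2]),"delta mm",(t-s["tcp_pos"])*1e3,"ux",np.cos(v[2]),np.sin(v[2]))
Rt=R.from_quat(s["tool_rot"]).as_matrix();print(Rt.round(3),"tool x angle",np.degrees(np.arctan2(Rt[1,0],Rt[0,0])),"trough yaw",np.degrees(v[2]))
for th in (.43,.5,.55,.63):
    x=.163*np.cos(th)+.026*np.sin(th)-.163;z=.026*np.cos(th)-.163*np.sin(th)-.026;print(th,x*1e3,z*1e3)
```

```text
('top',) [ 0.5386 -0.2641  1.2606] 0.88
('side',) [ 0.5384 -0.2627  1.2643] 1.62
('top', 'side') [ 0.5384 -0.2633  1.263 ] 1.45
press [ 0.58782957 -0.10798467  0.156     ] r 0.5976657052655105 delta mm [430.31025581 496.17143577 -74.42562576] ux 0.3029906902730284 0.952993516036638
[[ 0.968  0.252 -0.   ]
 [ 0.252 -0.968  0.002]
 [ 0.    -0.002 -1.   ]] tool x angle 14.597427531414283 trough yaw 72.36268021567697
0.43 -3.999941939834273 -70.31683130441434
0.5 -7.488978408159958 -81.3292161833354
0.55 -10.448634952103436 -89.03238074215031
0.63 -15.973752438620231 -101.02188032847398
```

Emit:
move_arm(
  claw=0,
  targets=[
    {"dx":0.86,"dy":0.99,"rz":-0.0535},
    {"dx":0.86,"dy":0.99,"rz":-0.0535},
    {"dx":0.86,"dy":0.99,"rz":-0.0535},
    {"dx":0.86,"dy":0.99,"rz":-0.0535},
    {"dx":0.86,"dy":0.99,"rz":-0.0535},
    {"dx":0.86,"dy":0.99,"rz":-0.0535},
    {"dx":0.86,"dy":0.99,"rz":-0.0535},
    {"dx":0.86,"dy":0.99,"rz":-0.0535},
    {"dx":0.86,"dy":0.99,"rz":-0.0535},
    {"dx":0.86,"dy":0.99,"rz":-0.0535},
  ],
)

```text
schema error: expected keys dx, dy, dz, rx, ry, rz
```

Emit:
move_arm(
  targets=[
    {"dx":0.86,"dy":0.99,"rz":-0.0535},
    {"dx":0.86,"dy":0.99,"rz":-0.0535},
    {"dx":0.86,"dy":0.99,"rz":-0.0535},
    {"dx":0.86,"dy":0.99,"rz":-0.0535},
    {"dx":0.86,"dy":0.99,"rz":-0.0535},
    {"dx":0.86,"dy":0.99,"rz":-0.0535},
    {"dx":0.86,"dy":0.99,"rz":-0.0535},
    {"dx":0.86,"dy":0.99,"rz":-0.0535},
    {"dx":0.86,"dy":0.99,"rz":-0.0535},
    {"dx":0.86,"dy":0.99,"rz":-0.0535},
  ],
)

```text
schema error: expected keys dx, dy, dz, rx, ry, rz
```

Emit:
move_arm(
  claw=0,
  targets=[
    {"dx":0.86,"dy":0.99,"dz":0,"rx":0,"ry":0,"rz":-0.054},
    {"dx":0.86,"dy":0.99,"dz":0,"rx":0,"ry":0,"rz":-0.054},
    {"dx":0.86,"dy":0.99,"dz":0,"rx":0,"ry":0,"rz":-0.054},
    {"dx":0.86,"dy":0.99,"dz":0,"rx":0,"ry":0,"rz":-0.054},
    {"dx":0.86,"dy":0.99,"dz":0,"rx":0,"ry":0,"rz":-0.054},
    {"dx":0.86,"dy":0.99,"dz":0,"rx":0,"ry":0,"rz":-0.054},
    {"dx":0.86,"dy":0.99,"dz":0,"rx":0,"ry":0,"rz":-0.054},
    {"dx":0.86,"dy":0.99,"dz":0,"rx":0,"ry":0,"rz":-0.054},
    {"dx":0.86,"dy":0.99,"dz":0,"rx":0,"ry":0,"rz":-0.054},
    {"dx":0.86,"dy":0.99,"dz":0,"rx":0,"ry":0,"rz":-0.054},
  ],
)

```text
t: 1.35
tcp_pos: [0.373, -0.3562, 0.231]
tool_rot: [1.0, -0.014, -0.0, -0.0]
force: [0.3, 0.1, 0.3]
finger_gap: 0.001
gripper_force: 0.0
```

Emit:
move_arm(
  targets=[
    {"dx":0.86,"dy":0.99,"dz":0,"rx":0,"ry":0,"rz":-0.054},
    {"dx":0.86,"dy":0.99,"dz":0,"rx":0,"ry":0,"rz":-0.054},
    {"dx":0.86,"dy":0.99,"dz":0,"rx":0,"ry":0,"rz":-0.054},
    {"dx":0.86,"dy":0.99,"dz":0,"rx":0,"ry":0,"rz":-0.054},
    {"dx":0.86,"dy":0.99,"dz":0,"rx":0,"ry":0,"rz":-0.054},
    {"dx":0.86,"dy":0.99,"dz":0,"rx":0,"ry":0,"rz":-0.054},
    {"dx":0.86,"dy":0.99,"dz":0,"rx":0,"ry":0,"rz":-0.054},
    {"dx":0.86,"dy":0.99,"dz":0,"rx":0,"ry":0,"rz":-0.054},
    {"dx":0.86,"dy":0.99,"dz":0,"rx":0,"ry":0,"rz":-0.054},
    {"dx":0.86,"dy":0.99,"dz":0,"rx":0,"ry":0,"rz":-0.054},
  ],
)

```text
t: 2.6
tcp_pos: [0.5879, -0.1088, 0.2308]
tool_rot: [0.988, -0.155, -0.001, -0.0]
force: [-0.0, -0.7, 0.4]
finger_gap: -0.002
gripper_force: 0.0
```

Emit:
move_arm(
  targets=[
    {"dx":0,"dy":0,"dz":-0.4,"rx":0,"ry":0,"rz":0},
    {"dx":0,"dy":0,"dz":-0.4,"rx":0,"ry":0,"rz":0},
    {"dx":0,"dy":0,"dz":-0.4,"rx":0,"ry":0,"rz":0},
    {"dx":0,"dy":0,"dz":-0.4,"rx":0,"ry":0,"rz":0},
    {"dx":0,"dy":0,"dz":-0.4,"rx":0,"ry":0,"rz":0},
    {"dx":0,"dy":0,"dz":-0.3,"rx":0,"ry":0,"rz":0},
    {"dx":0,"dy":0,"dz":-0.2,"rx":0,"ry":0,"rz":0},
    {"dx":0,"dy":0,"dz":-0.1,"rx":0,"ry":0,"rz":0},
    {"dx":0,"dy":0,"dz":0,"rx":0,"ry":0,"rz":0},
    {"dx":0,"dy":0,"dz":0,"rx":0,"ry":0,"rz":0},
  ],
)

```text
t: 3.85
tcp_pos: [0.5878, -0.1098, 0.1666]
tool_rot: [0.988, -0.155, 0.0, 0.0]
force: [0.0, -0.2, 0.3]
finger_gap: -0.001
gripper_force: 0.0
```

Run:
```python
from station import sensors,cams
import cv2
s=sensors.sense();print(s["tcp_pos"],s["force"])
i=cams.snapshot("side")[150:300,180:330,::-1]
w=cams.snapshot("wrist")[:,:,::-1]
i=cv2.resize(i,(384,384),interpolation=cv2.INTER_CUBIC)
w=cv2.resize(w,(416,312))
i=cv2.copyMakeBorder(i,0,0,0,416,cv2.BORDER_CONSTANT);i[:312,384:]=w
cv2.imwrite("pics/s1.png",i)
```

```text
[ 0.58780261 -0.10982361  0.16662741] [ 0.02162469 -0.18951538  0.26035177]
```

View pics/s1.png

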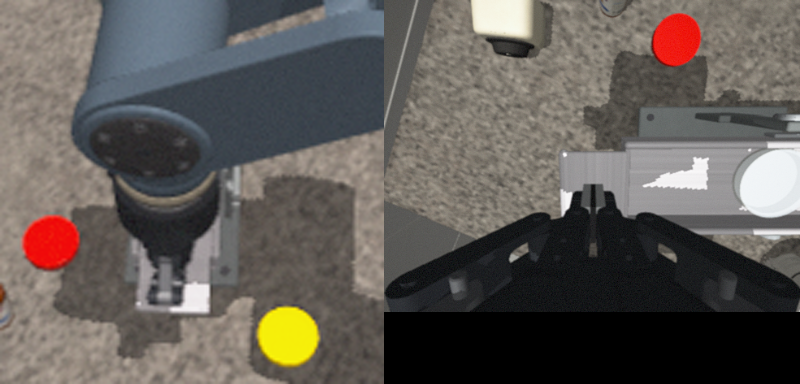

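The side and wrist views show the shut fingertips above the middle of the lip, at (595,190) in the wrist panel. I'll touch down slowly.

Emit:
move_arm(
  targets=[
    {"dx":0,"dy":0,"dz":-0.16,"rx":0,"ry":0,"rz":0},
    {"dx":0,"dy":0,"dz":-0.12,"rx":0,"ry":0,"rz":0},
    {"dx":0,"dy":0,"dz":-0.06,"rx":0,"ry":0,"rz":0},
    {"dx":0,"dy":0,"dz":-0.06,"rx":0,"ry":0,"rz":0},
    {"dx":0,"dy":0,"dz":-0.06,"rx":0,"ry":0,"rz":0},
    {"dx":0,"dy":0,"dz":-0.06,"rx":0,"ry":0,"rz":0},
    {"dx":0,"dy":0,"dz":-0.06,"rx":0,"ry":0,"rz":0},
    {"dx":0,"dy":0,"dz":-0.06,"rx":0,"ry":0,"rz":0},
    {"dx":0,"dy":0,"dz":-0.08,"rx":0,"ry":0,"rz":0},
    {"dx":0,"dy":0,"dz":-0.08,"rx":0,"ry":0,"rz":0},
  ],
)

```text
t: 5.2
tcp_pos: [0.5878, -0.1098, 0.1463]
tool_rot: [0.988, -0.155, 0.0, -0.0]
force: [0.8, 1.2, 2.3]
finger_gap: -0.002
gripper_force: 1.0
```

Emit:
move_arm(
  targets=[
    {"dx":0.003,"dy":0.008,"dz":-0.1,"rx":0,"ry":0,"rz":0},
    {"dx":0.003,"dy":0.008,"dz":-0.1,"rx":0,"ry":0,"rz":0},
    {"dx":0.003,"dy":0.008,"dz":-0.1,"rx":0,"ry":0,"rz":0},
    {"dx":0.003,"dy":0.008,"dz":-0.1,"rx":0,"ry":0,"rz":0},
    {"dx":0.003,"dy":0.008,"dz":-0.1,"rx":0,"ry":0,"rz":0},
    {"dx":0,"dy":0,"dz":-0.1,"rx":0,"ry":0,"rz":0},
    {"dx":0,"dy":0,"dz":-0.1,"rx":0,"ry":0,"rz":0},
    {"dx":0,"dy":0,"dz":-0.1,"rx":0,"ry":0,"rz":0},
    {"dx":0,"dy":0,"dz":-0.1,"rx":0,"ry":0,"rz":0},
    {"dx":0,"dy":0,"dz":-0.1,"rx":0,"ry":0,"rz":0},
  ],
)

```text
t: 6.45
tcp_pos: [0.588, -0.1091, 0.1212]
tool_rot: [0.988, -0.155, 0.0, 0.0]
force: [-0.0, -1.2, 3.1]
finger_gap: -0.003
gripper_force: 1.2
```

Emit:
move_arm(
  targets=[
    {"dx":-0.003,"dy":-0.01,"dz":-0.1,"rx":0,"ry":0,"rz":0},
    {"dx":-0.003,"dy":-0.01,"dz":-0.1,"rx":0,"ry":0,"rz":0},
    {"dx":-0.003,"dy":-0.01,"dz":-0.1,"rx":0,"ry":0,"rz":0},
    {"dx":-0.003,"dy":-0.01,"dz":-0.1,"rx":0,"ry":0,"rz":0},
    {"dx":-0.004,"dy":-0.013,"dz":-0.1,"rx":0,"ry":0,"rz":0},
    {"dx":-0.004,"dy":-0.013,"dz":-0.1,"rx":0,"ry":0,"rz":0},
    {"dx":-0.004,"dy":-0.014,"dz":-0.1,"rx":0,"ry":0,"rz":0},
    {"dx":-0.004,"dy":-0.014,"dz":-0.1,"rx":0,"ry":0,"rz":0},
    {"dx":-0.005,"dy":-0.015,"dz":-0.1,"rx":0,"ry":0,"rz":0},
    {"dx":-0.005,"dy":-0.015,"dz":-0.1,"rx":0,"ry":0,"rz":0},
  ],
)

```text
t: 7.7
tcp_pos: [0.5869, -0.1119, 0.0961]
tool_rot: [0.988, -0.155, -0.0, -0.0]
force: [0.5, -0.9, 3.7]
finger_gap: 0.005
gripper_force: 1.5
```

Emit:
move_arm(
  targets=[
    {"dx":-0.003,"dy":-0.01,"dz":-0.04,"rx":0,"ry":0,"rz":0},
    {"dx":-0.003,"dy":-0.01,"dz":-0.04,"rx":0,"ry":0,"rz":0},
    {"dx":-0.003,"dy":-0.01,"dz":-0.04,"rx":0,"ry":0,"rz":0},
    {"dx":-0.003,"dy":-0.01,"dz":-0.02,"rx":0,"ry":0,"rz":0},
    {"dx":0,"dy":0,"dz":-0.02,"rx":0,"ry":0,"rz":0},
    {"dx":0,"dy":0,"dz":-0.02,"rx":0,"ry":0,"rz":0},
    {"dx":0,"dy":0,"dz":-0.01,"rx":0,"ry":0,"rz":0},
    {"dx":0,"dy":0,"dz":-0.01,"rx":0,"ry":0,"rz":0},
    {"dx":0,"dy":0,"dz":0,"rx":0,"ry":0,"rz":0},
    {"dx":0,"dy":0,"dz":0,"rx":0,"ry":0,"rz":0},
  ],
)

```text
t: 8.95
tcp_pos: [0.5866, -0.1129, 0.0913]
tool_rot: [0.988, -0.155, -0.0, 0.0]
force: [-0.4, -0.6, 3.4]
finger_gap: 0.003
gripper_force: 1.5
```

Emit:
move_arm(
  targets=[
    {"dx":-0.001,"dy":-0.002,"dz":-0.005,"rx":0,"ry":0,"rz":0},
    {"dx":0,"dy":-0.002,"dz":-0.005,"rx":0,"ry":0,"rz":0},
    {"dx":-0.001,"dy":-0.002,"dz":-0.005,"rx":0,"ry":0,"rz":0},
    {"dx":0,"dy":-0.002,"dz":-0.005,"rx":0,"ry":0,"rz":0},
    {"dx":-0.001,"dy":-0.002,"dz":-0.005,"rx":0,"ry":0,"rz":0},
    {"dx":0,"dy":-0.002,"dz":-0.005,"rx":0,"ry":0,"rz":0},
    {"dx":-0.001,"dy":-0.002,"dz":-0.005,"rx":0,"ry":0,"rz":0},
    {"dx":0,"dy":-0.002,"dz":-0.005,"rx":0,"ry":0,"rz":0},
    {"dx":-0.001,"dy":-0.002,"dz":-0.005,"rx":0,"ry":0,"rz":0},
    {"dx":0,"dy":-0.002,"dz":-0.005,"rx":0,"ry":0,"rz":0},
  ],
)

```text
t: 10.2
tcp_pos: [0.5865, -0.1133, 0.09]
tool_rot: [0.988, -0.155, -0.0, -0.0]
force: [-0.2, 0.7, 3.1]
finger_gap: 0.004
gripper_force: 1.6
```

Emit:
move_arm(
  targets=[
    {"dx":-0.001,"dy":-0.002,"dz":-0.005,"rx":0,"ry":0,"rz":0},
    {"dx":0,"dy":-0.002,"dz":-0.005,"rx":0,"ry":0,"rz":0},
    {"dx":-0.001,"dy":-0.002,"dz":-0.005,"rx":0,"ry":0,"rz":0},
    {"dx":0,"dy":-0.002,"dz":-0.005,"rx":0,"ry":0,"rz":0},
    {"dx":-0.001,"dy":-0.002,"dz":-0.005,"rx":0,"ry":0,"rz":0},
    {"dx":0,"dy":-0.002,"dz":-0.005,"rx":0,"ry":0,"rz":0},
    {"dx":-0.001,"dy":-0.002,"dz":-0.005,"rx":0,"ry":0,"rz":0},
    {"dx":0,"dy":-0.002,"dz":-0.005,"rx":0,"ry":0,"rz":0},
    {"dx":-0.001,"dy":-0.002,"dz":-0.005,"rx":0,"ry":0,"rz":0},
    {"dx":0,"dy":-0.002,"dz":-0.005,"rx":0,"ry":0,"rz":0},
  ],
)

```text
t: 11.45
tcp_pos: [0.5864, -0.1138, 0.0888]
tool_rot: [0.988, -0.155, -0.0, -0.0]
force: [-0.4, 1.5, 2.8]
finger_gap: -0.002
gripper_force: 1.8
```

Emit:
move_arm(
  targets=[
    {"dx":-0.001,"dy":-0.002,"dz":-0.006,"rx":0,"ry":0,"rz":0},
    {"dx":0,"dy":-0.002,"dz":-0.006,"rx":0,"ry":0,"rz":0},
    {"dx":-0.001,"dy":-0.002,"dz":-0.006,"rx":0,"ry":0,"rz":0},
    {"dx":0,"dy":-0.002,"dz":-0.006,"rx":0,"ry":0,"rz":0},
    {"dx":-0.001,"dy":-0.002,"dz":-0.006,"rx":0,"ry":0,"rz":0},
    {"dx":0,"dy":-0.002,"dz":-0.006,"rx":0,"ry":0,"rz":0},
    {"dx":-0.001,"dy":-0.002,"dz":-0.006,"rx":0,"ry":0,"rz":0},
    {"dx":0,"dy":-0.002,"dz":-0.006,"rx":0,"ry":0,"rz":0},
    {"dx":-0.001,"dy":-0.002,"dz":-0.006,"rx":0,"ry":0,"rz":0},
    {"dx":0,"dy":-0.002,"dz":-0.006,"rx":0,"ry":0,"rz":0},
  ],
)

```text
t: 12.7
tcp_pos: [0.5862, -0.1143, 0.0873]
tool_rot: [0.988, -0.155, -0.0, -0.0]
force: [0.7, 3.4, 2.8]
finger_gap: 0.001
gripper_force: 1.9
```

Emit:
move_arm(
  targets=[
    {"dx":0,"dy":-0.001,"dz":-0.006,"rx":0,"ry":0,"rz":0},
    {"dx":0,"dy":-0.001,"dz":-0.006,"rx":0,"ry":0,"rz":0},
    {"dx":0,"dy":-0.001,"dz":-0.006,"rx":0,"ry":0,"rz":0},
    {"dx":0,"dy":-0.001,"dz":-0.006,"rx":0,"ry":0,"rz":0},
    {"dx":0,"dy":-0.001,"dz":-0.006,"rx":0,"ry":0,"rz":0},
    {"dx":0,"dy":-0.001,"dz":-0.006,"rx":0,"ry":0,"rz":0},
    {"dx":0,"dy":-0.001,"dz":-0.006,"rx":0,"ry":0,"rz":0},
    {"dx":0,"dy":-0.001,"dz":-0.006,"rx":0,"ry":0,"rz":0},
    {"dx":0,"dy":-0.001,"dz":-0.006,"rx":0,"ry":0,"rz":0},
    {"dx":0,"dy":-0.001,"dz":-0.006,"rx":0,"ry":0,"rz":0},
  ],
)

```text
t: 13.95
tcp_pos: [0.5862, -0.1147, 0.0858]
tool_rot: [0.988, -0.155, -0.0, 0.0]
force: [-0.8, 4.2, 2.2]
finger_gap: 0.004
gripper_force: 1.9
```

Run:
```python
from station import sensors,cams
import cv2,numpy as np
print(np.mean([ (sensors.sense()["force"]) for _ in range(3)],0))
w=cams.snapshot("wrist")[60:340,180:512,::-1]
s=sensors.sense();print(s["force"],s["ft_torque"])
w=cv2.resize(w,None,fx=2,fy=2,interpolation=cv2.INTER_CUBIC)
cv2.imwrite("pics/w2.png",w)
```

```text
[-0.80532186  4.1810262   2.1820697 ]
[-1.50792013  2.91623386  2.75241359] [0.50609214 0.087436   0.0191543 ]
```

View pics/w2.png

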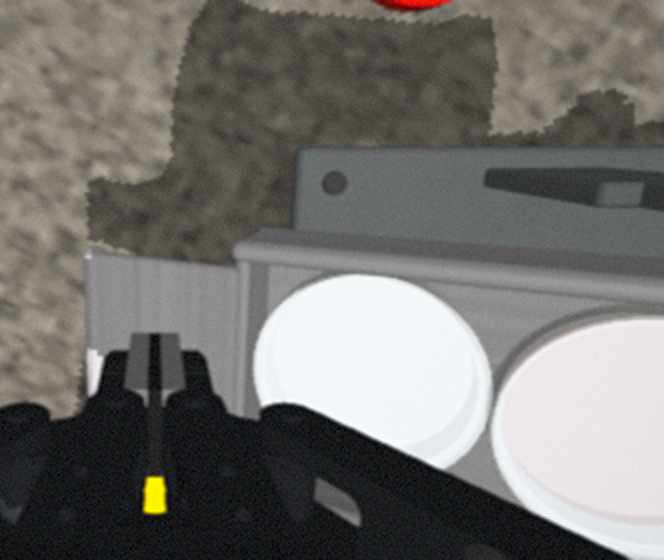

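The dishes have already slid, with the clear one against the end wall (245,340) and the pinkish one behind it (500,400). The upright fingers are getting close to the rim, so I'll tilt the tool outward to meet the lip more squarely.

Emit:
move_arm(
  targets=[
    {"dx":0,"dy":0,"dz":-0.01,"rx":-0.064,"ry":0.02,"rz":0},
    {"dx":0,"dy":0,"dz":-0.01,"rx":-0.064,"ry":0.02,"rz":0},
    {"dx":0,"dy":0,"dz":-0.01,"rx":-0.064,"ry":0.02,"rz":0},
    {"dx":0,"dy":0,"dz":-0.01,"rx":-0.064,"ry":0.02,"rz":0},
    {"dx":0,"dy":0,"dz":-0.01,"rx":-0.064,"ry":0.02,"rz":0},
    {"dx":0,"dy":0,"dz":-0.01,"rx":-0.064,"ry":0.02,"rz":0},
    {"dx":0,"dy":0,"dz":-0.01,"rx":-0.064,"ry":0.02,"rz":0},
    {"dx":0,"dy":0,"dz":-0.01,"rx":-0.064,"ry":0.02,"rz":0},
    {"dx":0,"dy":0,"dz":-0.01,"rx":-0.064,"ry":0.02,"rz":0},
    {"dx":0,"dy":0,"dz":-0.01,"rx":-0.064,"ry":0.02,"rz":0},
  ],
)

```text
t: 15.25
tcp_pos: [0.5861, -0.1154, 0.0836]
tool_rot: [0.973, -0.152, -0.026, 0.174]
force: [-2.0, 0.7, 3.4]
finger_gap: -0.003
gripper_force: 1.7
```

Emit:
move_arm(
  targets=[
    {"dx":-0.001,"dy":-0.002,"dz":-0.006,"rx":0,"ry":0,"rz":0},
    {"dx":0,"dy":-0.002,"dz":-0.006,"rx":0,"ry":0,"rz":0},
    {"dx":0,"dy":-0.002,"dz":-0.006,"rx":0,"ry":0,"rz":0},
    {"dx":-0.001,"dy":-0.002,"dz":-0.006,"rx":0,"ry":0,"rz":0},
    {"dx":0,"dy":-0.002,"dz":-0.006,"rx":0,"ry":0,"rz":0},
    {"dx":0,"dy":-0.002,"dz":-0.006,"rx":0,"ry":0,"rz":0},
    {"dx":-0.001,"dy":-0.002,"dz":-0.006,"rx":0,"ry":0,"rz":0},
    {"dx":0,"dy":-0.002,"dz":-0.006,"rx":0,"ry":0,"rz":0},
    {"dx":0,"dy":-0.002,"dz":-0.006,"rx":0,"ry":0,"rz":0},
    {"dx":-0.001,"dy":-0.002,"dz":-0.006,"rx":0,"ry":0,"rz":0},
  ],
)

```text
t: 16.5
tcp_pos: [0.5863, -0.1152, 0.0819]
tool_rot: [0.973, -0.152, -0.026, 0.173]
force: [-0.4, 1.5, 3.3]
finger_gap: -0.0
gripper_force: 1.8
```

Emit:
move_arm(
  targets=[
    {"dx":-0.001,"dy":-0.002,"dz":-0.006,"rx":0,"ry":0,"rz":0},
    {"dx":0,"dy":-0.002,"dz":-0.006,"rx":0,"ry":0,"rz":0},
    {"dx":0,"dy":-0.002,"dz":-0.006,"rx":0,"ry":0,"rz":0},
    {"dx":-0.001,"dy":-0.002,"dz":-0.006,"rx":0,"ry":0,"rz":0},
    {"dx":0,"dy":-0.002,"dz":-0.006,"rx":0,"ry":0,"rz":0},
    {"dx":0,"dy":-0.002,"dz":-0.006,"rx":0,"ry":0,"rz":0},
    {"dx":-0.001,"dy":-0.002,"dz":-0.006,"rx":0,"ry":0,"rz":0},
    {"dx":0,"dy":-0.002,"dz":-0.006,"rx":0,"ry":0,"rz":0},
    {"dx":0,"dy":-0.002,"dz":-0.006,"rx":0,"ry":0,"rz":0},
    {"dx":-0.001,"dy":-0.002,"dz":-0.006,"rx":0,"ry":0,"rz":0},
  ],
)

```text
t: 17.75
tcp_pos: [0.5862, -0.1157, 0.0803]
tool_rot: [0.973, -0.152, -0.026, 0.173]
force: [-0.7, 0.6, 3.9]
finger_gap: -0.001
gripper_force: 1.8
```

Emit:
move_arm(
  targets=[
    {"dx":-0.001,"dy":-0.002,"dz":-0.006,"rx":0,"ry":0,"rz":0},
    {"dx":0,"dy":-0.002,"dz":-0.006,"rx":0,"ry":0,"rz":0},
    {"dx":0,"dy":-0.002,"dz":-0.006,"rx":0,"ry":0,"rz":0},
    {"dx":-0.001,"dy":-0.002,"dz":-0.006,"rx":0,"ry":0,"rz":0},
    {"dx":0,"dy":-0.002,"dz":-0.006,"rx":0,"ry":0,"rz":0},
    {"dx":0,"dy":-0.002,"dz":-0.006,"rx":0,"ry":0,"rz":0},
    {"dx":-0.001,"dy":-0.002,"dz":-0.006,"rx":0,"ry":0,"rz":0},
    {"dx":0,"dy":-0.002,"dz":-0.006,"rx":0,"ry":0,"rz":0},
    {"dx":0,"dy":-0.002,"dz":-0.006,"rx":0,"ry":0,"rz":0},
    {"dx":-0.001,"dy":-0.002,"dz":-0.006,"rx":0,"ry":0,"rz":0},
  ],
)

```text
t: 19.0
tcp_pos: [0.586, -0.1161, 0.0788]
tool_rot: [0.973, -0.152, -0.026, 0.173]
force: [1.0, 0.7, 3.8]
finger_gap: -0.001
gripper_force: 1.8
```

Emit:
move_arm(
  targets=[
    {"dx":-0.001,"dy":-0.002,"dz":-0.006,"rx":0,"ry":0,"rz":0},
    {"dx":0,"dy":-0.002,"dz":-0.006,"rx":0,"ry":0,"rz":0},
    {"dx":0,"dy":-0.002,"dz":-0.006,"rx":0,"ry":0,"rz":0},
    {"dx":-0.001,"dy":-0.002,"dz":-0.006,"rx":0,"ry":0,"rz":0},
    {"dx":0,"dy":-0.002,"dz":-0.006,"rx":0,"ry":0,"rz":0},
    {"dx":0,"dy":-0.002,"dz":-0.006,"rx":0,"ry":0,"rz":0},
    {"dx":-0.001,"dy":-0.002,"dz":-0.006,"rx":0,"ry":0,"rz":0},
    {"dx":0,"dy":-0.002,"dz":-0.006,"rx":0,"ry":0,"rz":0},
    {"dx":0,"dy":-0.002,"dz":-0.006,"rx":0,"ry":0,"rz":0},
    {"dx":-0.001,"dy":-0.002,"dz":-0.006,"rx":0,"ry":0,"rz":0},
  ],
)

```text
t: 20.25
tcp_pos: [0.5859, -0.1166, 0.0773]
tool_rot: [0.973, -0.152, -0.026, 0.173]
force: [0.0, 0.4, 3.3]
finger_gap: 0.001
gripper_force: 1.8
```

Emit:
move_arm(
  targets=[
    {"dx":-0.001,"dy":-0.002,"dz":-0.006,"rx":0,"ry":0,"rz":0},
    {"dx":0,"dy":-0.002,"dz":-0.006,"rx":0,"ry":0,"rz":0},
    {"dx":0,"dy":-0.002,"dz":-0.006,"rx":0,"ry":0,"rz":0},
    {"dx":-0.001,"dy":-0.002,"dz":-0.006,"rx":0,"ry":0,"rz":0},
    {"dx":0,"dy":-0.002,"dz":-0.006,"rx":0,"ry":0,"rz":0},
    {"dx":0,"dy":-0.002,"dz":-0.006,"rx":0,"ry":0,"rz":0},
    {"dx":-0.001,"dy":-0.002,"dz":-0.006,"rx":0,"ry":0,"rz":0},
    {"dx":0,"dy":-0.002,"dz":-0.006,"rx":0,"ry":0,"rz":0},
    {"dx":0,"dy":-0.002,"dz":-0.006,"rx":0,"ry":0,"rz":0},
    {"dx":-0.001,"dy":-0.002,"dz":-0.006,"rx":0,"ry":0,"rz":0},
  ],
)

```text
t: 21.5
tcp_pos: [0.5858, -0.1171, 0.0758]
tool_rot: [0.973, -0.152, -0.026, 0.173]
force: [0.1, 0.3, 4.9]
finger_gap: 0.001
gripper_force: 1.9
```

Emit:
move_arm(
  targets=[
    {"dx":-0.001,"dy":-0.002,"dz":-0.005,"rx":0,"ry":0,"rz":0},
    {"dx":0,"dy":-0.001,"dz":-0.005,"rx":0,"ry":0,"rz":0},
    {"dx":0,"dy":-0.002,"dz":-0.005,"rx":0,"ry":0,"rz":0},
    {"dx":-0.001,"dy":-0.001,"dz":-0.005,"rx":0,"ry":0,"rz":0},
    {"dx":0,"dy":-0.002,"dz":-0.005,"rx":0,"ry":0,"rz":0},
    {"dx":0,"dy":-0.001,"dz":-0.005,"rx":0,"ry":0,"rz":0},
    {"dx":-0.001,"dy":-0.002,"dz":-0.005,"rx":0,"ry":0,"rz":0},
    {"dx":0,"dy":-0.001,"dz":-0.005,"rx":0,"ry":0,"rz":0},
    {"dx":0,"dy":0,"dz":0,"rx":0,"ry":0,"rz":0},
    {"dx":0,"dy":0,"dz":0,"rx":0,"ry":0,"rz":0},
  ],
)

```text
t: 22.75
tcp_pos: [0.5857, -0.1175, 0.0748]
tool_rot: [0.973, -0.152, -0.026, 0.173]
force: [-1.3, 0.7, 3.3]
finger_gap: -0.0
gripper_force: 1.8
```

Force is still about 4 N, so that reading was noise and the bumper isn't reached yet.

Emit:
move_arm(
  targets=[
    {"dx":-0.001,"dy":-0.002,"dz":-0.006,"rx":0,"ry":0,"rz":0},
    {"dx":0,"dy":-0.002,"dz":-0.006,"rx":0,"ry":0,"rz":0},
    {"dx":0,"dy":-0.002,"dz":-0.006,"rx":0,"ry":0,"rz":0},
    {"dx":-0.001,"dy":-0.002,"dz":-0.006,"rx":0,"ry":0,"rz":0},
    {"dx":0,"dy":-0.002,"dz":-0.006,"rx":0,"ry":0,"rz":0},
    {"dx":0,"dy":-0.002,"dz":-0.006,"rx":0,"ry":0,"rz":0},
    {"dx":-0.001,"dy":-0.002,"dz":-0.006,"rx":0,"ry":0,"rz":0},
    {"dx":0,"dy":-0.002,"dz":-0.006,"rx":0,"ry":0,"rz":0},
    {"dx":0,"dy":-0.002,"dz":-0.006,"rx":0,"ry":0,"rz":0},
    {"dx":-0.001,"dy":-0.002,"dz":-0.006,"rx":0,"ry":0,"rz":0},
  ],
)

```text
t: 24.0
tcp_pos: [0.5855, -0.1179, 0.0733]
tool_rot: [0.973, -0.152, -0.026, 0.173]
force: [-1.1, 0.3, 4.3]
finger_gap: 0.001
gripper_force: 1.8
```

Emit:
move_arm(
  targets=[
    {"dx":-0.001,"dy":-0.002,"dz":-0.006,"rx":0,"ry":0,"rz":0},
    {"dx":0,"dy":-0.002,"dz":-0.006,"rx":0,"ry":0,"rz":0},
    {"dx":0,"dy":-0.002,"dz":-0.006,"rx":0,"ry":0,"rz":0},
    {"dx":-0.001,"dy":-0.002,"dz":-0.006,"rx":0,"ry":0,"rz":0},
    {"dx":0,"dy":-0.002,"dz":-0.006,"rx":0,"ry":0,"rz":0},
    {"dx":0,"dy":-0.002,"dz":-0.006,"rx":0,"ry":0,"rz":0},
    {"dx":-0.001,"dy":-0.002,"dz":-0.006,"rx":0,"ry":0,"rz":0},
    {"dx":0,"dy":-0.002,"dz":-0.006,"rx":0,"ry":0,"rz":0},
    {"dx":0,"dy":-0.002,"dz":-0.006,"rx":0,"ry":0,"rz":0},
    {"dx":-0.001,"dy":-0.002,"dz":-0.006,"rx":0,"ry":0,"rz":0},
  ],
)

```text
t: 25.25
tcp_pos: [0.5855, -0.1184, 0.0718]
tool_rot: [0.973, -0.152, -0.026, 0.173]
force: [-0.8, -0.6, 3.7]
finger_gap: 0.002
gripper_force: 1.9
```

Emit:
move_arm(
  targets=[
    {"dx":-0.001,"dy":-0.002,"dz":-0.006,"rx":0,"ry":0,"rz":0},
    {"dx":0,"dy":-0.002,"dz":-0.006,"rx":0,"ry":0,"rz":0},
    {"dx":0,"dy":-0.002,"dz":-0.006,"rx":0,"ry":0,"rz":0},
    {"dx":-0.001,"dy":-0.002,"dz":-0.006,"rx":0,"ry":0,"rz":0},
    {"dx":0,"dy":-0.002,"dz":-0.006,"rx":0,"ry":0,"rz":0},
    {"dx":0,"dy":-0.002,"dz":-0.006,"rx":0,"ry":0,"rz":0},
    {"dx":-0.001,"dy":-0.002,"dz":-0.006,"rx":0,"ry":0,"rz":0},
    {"dx":0,"dy":-0.002,"dz":-0.006,"rx":0,"ry":0,"rz":0},
    {"dx":0,"dy":-0.002,"dz":-0.006,"rx":0,"ry":0,"rz":0},
    {"dx":-0.001,"dy":-0.002,"dz":-0.006,"rx":0,"ry":0,"rz":0},
  ],
)

```text
t: 26.5
tcp_pos: [0.5854, -0.1189, 0.0703]
tool_rot: [0.973, -0.152, -0.026, 0.173]
force: [-1.3, 1.0, 3.2]
finger_gap: -0.001
gripper_force: 1.9
```

Emit:
move_arm(
  targets=[
    {"dx":-0.001,"dy":-0.002,"dz":-0.006,"rx":0,"ry":0,"rz":0},
    {"dx":0,"dy":-0.002,"dz":-0.006,"rx":0,"ry":0,"rz":0},
    {"dx":0,"dy":-0.002,"dz":-0.006,"rx":0,"ry":0,"rz":0},
    {"dx":-0.001,"dy":-0.002,"dz":-0.006,"rx":0,"ry":0,"rz":0},
    {"dx":0,"dy":-0.002,"dz":-0.006,"rx":0,"ry":0,"rz":0},
    {"dx":0,"dy":-0.002,"dz":-0.006,"rx":0,"ry":0,"rz":0},
    {"dx":-0.001,"dy":-0.002,"dz":-0.006,"rx":0,"ry":0,"rz":0},
    {"dx":0,"dy":-0.002,"dz":-0.006,"rx":0,"ry":0,"rz":0},
    {"dx":0,"dy":-0.002,"dz":-0.006,"rx":0,"ry":0,"rz":0},
    {"dx":-0.001,"dy":-0.002,"dz":-0.006,"rx":0,"ry":0,"rz":0},
  ],
)

```text
t: 27.75
tcp_pos: [0.5854, -0.1194, 0.0688]
tool_rot: [0.973, -0.152, -0.026, 0.173]
force: [-1.7, 0.7, 4.2]
finger_gap: 0.004
gripper_force: 1.9
```

Emit:
move_arm(
  targets=[
    {"dx":-0.001,"dy":-0.002,"dz":-0.006,"rx":0,"ry":0,"rz":0},
    {"dx":0,"dy":-0.002,"dz":-0.006,"rx":0,"ry":0,"rz":0},
    {"dx":0,"dy":-0.002,"dz":-0.006,"rx":0,"ry":0,"rz":0},
    {"dx":-0.001,"dy":-0.002,"dz":-0.006,"rx":0,"ry":0,"rz":0},
    {"dx":0,"dy":-0.002,"dz":-0.006,"rx":0,"ry":0,"rz":0},
    {"dx":0,"dy":-0.002,"dz":-0.006,"rx":0,"ry":0,"rz":0},
    {"dx":-0.001,"dy":-0.002,"dz":-0.006,"rx":0,"ry":0,"rz":0},
    {"dx":0,"dy":-0.002,"dz":-0.006,"rx":0,"ry":0,"rz":0},
    {"dx":0,"dy":-0.002,"dz":-0.006,"rx":0,"ry":0,"rz":0},
    {"dx":-0.001,"dy":-0.002,"dz":-0.006,"rx":0,"ry":0,"rz":0},
  ],
)

```text
t: 29.0
tcp_pos: [0.5853, -0.1198, 0.0678]
tool_rot: [0.973, -0.152, -0.026, 0.173]
force: [-1.8, 1.2, 7.2]
finger_gap: -0.001
gripper_force: 3.7
```

Bumper contact. I'll push slightly further and hold.

Emit:
move_arm(
  targets=[
    {"dx":0,"dy":0,"dz":-0.006,"rx":0,"ry":0,"rz":0},
    {"dx":0,"dy":0,"dz":-0.006,"rx":0,"ry":0,"rz":0},
    {"dx":0,"dy":0,"dz":-0.006,"rx":0,"ry":0,"rz":0},
    {"dx":0,"dy":0,"dz":0,"rx":0,"ry":0,"rz":0},
    {"dx":0,"dy":0,"dz":0,"rx":0,"ry":0,"rz":0},
    {"dx":0,"dy":0,"dz":0,"rx":0,"ry":0,"rz":0},
    {"dx":0,"dy":0,"dz":0,"rx":0,"ry":0,"rz":0},
    {"dx":0,"dy":0,"dz":0,"rx":0,"ry":0,"rz":0},
    {"dx":0,"dy":0,"dz":0,"rx":0,"ry":0,"rz":0},
    {"dx":0,"dy":0,"dz":0,"rx":0,"ry":0,"rz":0},
  ],
)

```text
t: 30.25
tcp_pos: [0.5853, -0.1198, 0.0678]
tool_rot: [0.973, -0.152, -0.025, 0.173]
force: [-2.3, 2.9, 8.6]
finger_gap: 0.001
gripper_force: 4.2
```

That's about 9.4 N in all. I'll hold it and check the dishes.

Emit:
move_arm(
  targets=[
    {"dx":0,"dy":0,"dz":-0.003,"rx":0,"ry":0,"rz":0},
    {"dx":0,"dy":0,"dz":0,"rx":0,"ry":0,"rz":0},
    {"dx":0,"dy":0,"dz":0,"rx":0,"ry":0,"rz":0},
    {"dx":0,"dy":0,"dz":0,"rx":0,"ry":0,"rz":0},
    {"dx":0,"dy":0,"dz":0,"rx":0,"ry":0,"rz":0},
    {"dx":0,"dy":0,"dz":0,"rx":0,"ry":0,"rz":0},
    {"dx":0,"dy":0,"dz":0,"rx":0,"ry":0,"rz":0},
    {"dx":0,"dy":0,"dz":0,"rx":0,"ry":0,"rz":0},
    {"dx":0,"dy":0,"dz":0,"rx":0,"ry":0,"rz":0},
    {"dx":0,"dy":0,"dz":0,"rx":0,"ry":0,"rz":0},
  ],
)

```text
t: 31.5
tcp_pos: [0.5853, -0.1198, 0.0677]
tool_rot: [0.973, -0.152, -0.025, 0.173]
force: [-2.8, 2.1, 9.7]
finger_gap: 0.001
gripper_force: 4.4
```

Run:
```python
from station import sensors,cams
import cv2
F=[]
w=cams.snapshot("wrist")[:,:,::-1];F.append(sensors.sense()["force"])
s=cams.snapshot("side")[150:300,180:330,::-1];F.append(sensors.sense()["force"]);print(F)
w=cv2.resize(w,(480,360));s=cv2.resize(s,(320,320),interpolation=cv2.INTER_CUBIC)
w=cv2.copyMakeBorder(w,0,0,0,320,cv2.BORDER_CONSTANT);w[:320,480:]=s
cv2.imwrite("pics/w3.png",w)
```

```text
[array([-2.67140195,  1.24880459,  9.51584752]), array([-2.84739197,  1.97343757,  9.20094443])]
```

View pics/w3.png

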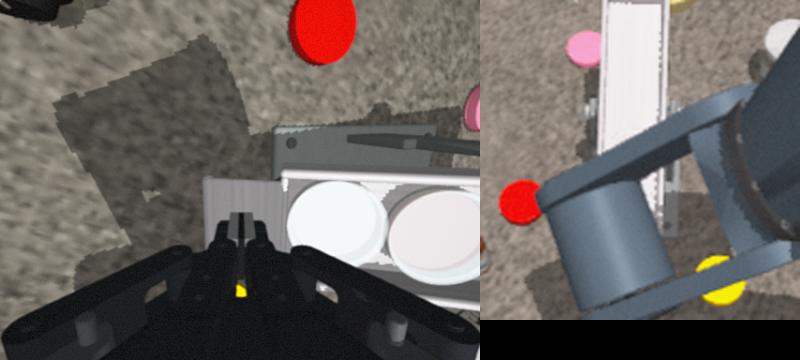

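The force held at about 10 N for over 2 s. Both dishes are packed at the lip end, at (335,222) and (438,235). Now I'll ease the trough up along the arc.

Emit:
move_arm(
  targets=[
    {"dx":0.003,"dy":0.008,"dz":0.02,"rx":0,"ry":0,"rz":0},
    {"dx":0.003,"dy":0.008,"dz":0.02,"rx":0,"ry":0,"rz":0},
    {"dx":0.004,"dy":0.013,"dz":0.04,"rx":0,"ry":0,"rz":0},
    {"dx":0.006,"dy":0.02,"dz":0.06,"rx":0,"ry":0,"rz":0},
    {"dx":0.006,"dy":0.02,"dz":0.06,"rx":0,"ry":0,"rz":0},
    {"dx":0.006,"dy":0.02,"dz":0.06,"rx":0,"ry":0,"rz":0},
    {"dx":0.006,"dy":0.02,"dz":0.06,"rx":0,"ry":0,"rz":0},
    {"dx":0.006,"dy":0.02,"dz":0.06,"rx":0,"ry":0,"rz":0},
    {"dx":0.006,"dy":0.018,"dz":0.06,"rx":0,"ry":0,"rz":0},
    {"dx":0.006,"dy":0.018,"dz":0.06,"rx":0,"ry":0,"rz":0},
  ],
)

```text
t: 32.85
tcp_pos: [0.5867, -0.1157, 0.0794]
tool_rot: [0.973, -0.152, -0.025, 0.173]
force: [-0.7, 1.1, 3.9]
finger_gap: -0.001
gripper_force: 1.8
```

Emit:
move_arm(
  targets=[
    {"dx":0.006,"dy":0.018,"dz":0.07,"rx":0.021,"ry":-0.007,"rz":0},
    {"dx":0.006,"dy":0.018,"dz":0.07,"rx":0.021,"ry":-0.007,"rz":0},
    {"dx":0.006,"dy":0.018,"dz":0.07,"rx":0.021,"ry":-0.007,"rz":0},
    {"dx":0.006,"dy":0.018,"dz":0.07,"rx":0.021,"ry":-0.007,"rz":0},
    {"dx":0.006,"dy":0.018,"dz":0.07,"rx":0.021,"ry":-0.007,"rz":0},
    {"dx":0.005,"dy":0.016,"dz":0.07,"rx":0.021,"ry":-0.007,"rz":0},
    {"dx":0.005,"dy":0.016,"dz":0.07,"rx":0.021,"ry":-0.007,"rz":0},
    {"dx":0.005,"dy":0.014,"dz":0.07,"rx":0.021,"ry":-0.007,"rz":0},
    {"dx":0.004,"dy":0.013,"dz":0.07,"rx":0.021,"ry":-0.006,"rz":0},
    {"dx":0.004,"dy":0.012,"dz":0.07,"rx":0.021,"ry":-0.006,"rz":0},
  ],
)

```text
t: 34.1
tcp_pos: [0.5879, -0.1118, 0.0969]
tool_rot: [0.981, -0.154, -0.017, 0.116]
force: [1.8, 2.7, 2.9]
finger_gap: 0.002
gripper_force: 1.7
```

Emit:
move_arm(
  targets=[
    {"dx":0.004,"dy":0.012,"dz":0.07,"rx":0.021,"ry":-0.007,"rz":0},
    {"dx":0.004,"dy":0.012,"dz":0.07,"rx":0.021,"ry":-0.007,"rz":0},
    {"dx":0.003,"dy":0.01,"dz":0.07,"rx":0.021,"ry":-0.007,"rz":0},
    {"dx":0.003,"dy":0.01,"dz":0.07,"rx":0.021,"ry":-0.007,"rz":0},
    {"dx":0.003,"dy":0.009,"dz":0.07,"rx":0.021,"ry":-0.007,"rz":0},
    {"dx":0.003,"dy":0.009,"dz":0.07,"rx":0.021,"ry":-0.007,"rz":0},
    {"dx":0.002,"dy":0.008,"dz":0.07,"rx":0.021,"ry":-0.007,"rz":0},
    {"dx":0.002,"dy":0.007,"dz":0.07,"rx":0.021,"ry":-0.006,"rz":0},
    {"dx":0.002,"dy":0.006,"dz":0.07,"rx":0.021,"ry":-0.006,"rz":0},
    {"dx":0.002,"dy":0.006,"dz":0.07,"rx":0.021,"ry":-0.006,"rz":0},
  ],
)

```text
t: 35.35
tcp_pos: [0.5885, -0.1096, 0.1144]
tool_rot: [0.986, -0.155, -0.008, 0.059]
force: [0.9, 1.7, 1.9]
finger_gap: 0.0
gripper_force: 1.4
```

Emit:
move_arm(
  targets=[
    {"dx":0.001,"dy":0.004,"dz":0.07,"rx":0.021,"ry":-0.007,"rz":0},
    {"dx":0.001,"dy":0.004,"dz":0.07,"rx":0.021,"ry":-0.007,"rz":0},
    {"dx":0.001,"dy":0.003,"dz":0.07,"rx":0.021,"ry":-0.007,"rz":0},
    {"dx":0.001,"dy":0.003,"dz":0.07,"rx":0.021,"ry":-0.007,"rz":0},
    {"dx":0,"dy":0.002,"dz":0.07,"rx":0.021,"ry":-0.007,"rz":0},
    {"dx":0,"dy":0.002,"dz":0.07,"rx":0.021,"ry":-0.007,"rz":0},
    {"dx":0,"dy":0,"dz":0.07,"rx":0.021,"ry":-0.007,"rz":0},
    {"dx":0,"dy":0,"dz":0.07,"rx":0.021,"ry":-0.006,"rz":0},
    {"dx":0,"dy":0,"dz":0.07,"rx":0.021,"ry":-0.006,"rz":0},
    {"dx":0,"dy":0,"dz":0.07,"rx":0.021,"ry":-0.006,"rz":0},
  ],
)

```text
t: 36.6
tcp_pos: [0.5885, -0.1091, 0.1319]
tool_rot: [0.988, -0.155, 0.001, 0.002]
force: [0.7, 1.2, 1.4]
finger_gap: 0.002
gripper_force: 1.0
```

Emit:
move_arm(
  targets=[
    {"dx":0,"dy":0,"dz":0.05,"rx":0,"ry":0,"rz":0},
    {"dx":0,"dy":0,"dz":0.05,"rx":0,"ry":0,"rz":0},
    {"dx":0,"dy":0,"dz":0.05,"rx":0,"ry":0,"rz":0},
    {"dx":0,"dy":-0.002,"dz":0.05,"rx":0,"ry":0,"rz":0},
    {"dx":0,"dy":-0.002,"dz":0.05,"rx":0,"ry":0,"rz":0},
    {"dx":0,"dy":-0.003,"dz":0.05,"rx":0,"ry":0,"rz":0},
    {"dx":-0.001,"dy":-0.003,"dz":0.05,"rx":0,"ry":0,"rz":0},
    {"dx":-0.001,"dy":-0.003,"dz":0.05,"rx":0,"ry":0,"rz":0},
    {"dx":-0.001,"dy":-0.004,"dz":0.05,"rx":0,"ry":0,"rz":0},
    {"dx":-0.001,"dy":-0.004,"dz":0.05,"rx":0,"ry":0,"rz":0},
  ],
)

```text
t: 37.85
tcp_pos: [0.5885, -0.1096, 0.1444]
tool_rot: [0.988, -0.155, 0.001, 0.002]
force: [-0.5, -0.4, 1.2]
finger_gap: -0.001
gripper_force: 0.6
```

Emit:
move_arm(
  targets=[
    {"dx":-0.001,"dy":-0.004,"dz":0.04,"rx":0,"ry":0,"rz":0},
    {"dx":-0.001,"dy":-0.004,"dz":0.04,"rx":0,"ry":0,"rz":0},
    {"dx":-0.001,"dy":-0.004,"dz":0.04,"rx":0,"ry":0,"rz":0},
    {"dx":-0.001,"dy":-0.004,"dz":0.03,"rx":0,"ry":0,"rz":0},
    {"dx":-0.001,"dy":-0.003,"dz":0.03,"rx":0,"ry":0,"rz":0},
    {"dx":-0.001,"dy":-0.003,"dz":0.03,"rx":0,"ry":0,"rz":0},
    {"dx":0,"dy":-0.003,"dz":0.03,"rx":0,"ry":0,"rz":0},
    {"dx":0,"dy":-0.003,"dz":0.03,"rx":0,"ry":0,"rz":0},
    {"dx":0,"dy":-0.003,"dz":0.03,"rx":0,"ry":0,"rz":0},
    {"dx":0,"dy":-0.003,"dz":0.03,"rx":0,"ry":0,"rz":0},
  ],
)

```text
t: 39.1
tcp_pos: [0.5884, -0.1105, 0.1526]
tool_rot: [0.988, -0.155, 0.001, 0.002]
force: [-1.0, -0.6, 1.1]
finger_gap: 0.0
gripper_force: 0.5
```

Emit:
move_arm(
  targets=[
    {"dx":0,"dy":0,"dz":0.02,"rx":0,"ry":0,"rz":0},
    {"dx":0,"dy":0,"dz":0.02,"rx":0,"ry":0,"rz":0},
    {"dx":0,"dy":0,"dz":0.02,"rx":0,"ry":0,"rz":0},
    {"dx":0,"dy":0,"dz":0.02,"rx":0,"ry":0,"rz":0},
    {"dx":0,"dy":0,"dz":0.02,"rx":0,"ry":0,"rz":0},
    {"dx":0,"dy":0,"dz":0.02,"rx":0,"ry":0,"rz":0},
    {"dx":0,"dy":0,"dz":0.02,"rx":0,"ry":0,"rz":0},
    {"dx":0,"dy":0,"dz":0.02,"rx":0,"ry":0,"rz":0},
    {"dx":0,"dy":0,"dz":0.02,"rx":0,"ry":0,"rz":0},
    {"dx":0,"dy":0,"dz":0.02,"rx":0,"ry":0,"rz":0},
  ],
)

```text
t: 40.35
tcp_pos: [0.5883, -0.1104, 0.1574]
tool_rot: [0.988, -0.155, 0.001, 0.002]
force: [0.0, 0.0, -0.6]
finger_gap: -0.003
gripper_force: 0.0
```

Contact ended at level with no snap. I'll retreat upward and then sideways so the view is clear for a check.

Emit:
move_arm(
  targets=[
    {"dx":0,"dy":0,"dz":0.1,"rx":0,"ry":0,"rz":0},
    {"dx":0,"dy":0,"dz":0.2,"rx":0,"ry":0,"rz":0},
    {"dx":0,"dy":0,"dz":0.4,"rx":0,"ry":0,"rz":0},
    {"dx":0,"dy":0,"dz":0.6,"rx":0,"ry":0,"rz":0},
    {"dx":0,"dy":0,"dz":0.6,"rx":0,"ry":0,"rz":0},
    {"dx":0,"dy":0,"dz":0.6,"rx":0,"ry":0,"rz":0},
    {"dx":0,"dy":0,"dz":0.4,"rx":0,"ry":0,"rz":0},
    {"dx":0,"dy":0.2,"dz":0.2,"rx":0,"ry":0,"rz":0},
    {"dx":0,"dy":0.4,"dz":0,"rx":0,"ry":0,"rz":0},
    {"dx":0,"dy":0.6,"dz":0,"rx":0,"ry":0,"rz":0},
  ],
)

```text
t: 41.6
tcp_pos: [0.588, -0.0796, 0.2344]
tool_rot: [0.988, -0.155, 0.0, 0.002]
force: [-0.6, 0.1, -1.0]
finger_gap: 0.0
gripper_force: 0.0
```

Emit:
move_arm(
  targets=[
    {"dx":-0.2,"dy":0.8,"dz":0,"rx":0,"ry":0,"rz":0},
    {"dx":-0.2,"dy":0.8,"dz":0,"rx":0,"ry":0,"rz":0},
    {"dx":-0.2,"dy":0.8,"dz":0,"rx":0,"ry":0,"rz":0},
    {"dx":-0.2,"dy":0.8,"dz":0,"rx":0,"ry":0,"rz":0},
    {"dx":-0.2,"dy":0.8,"dz":0,"rx":0,"ry":0,"rz":0},
    {"dx":-0.2,"dy":0.8,"dz":0,"rx":0,"ry":0,"rz":0},
    {"dx":-0.2,"dy":0.6,"dz":0,"rx":0,"ry":0,"rz":0},
    {"dx":0,"dy":0.4,"dz":0,"rx":0,"ry":0,"rz":0},
    {"dx":0,"dy":0,"dz":0,"rx":0,"ry":0,"rz":0},
    {"dx":0,"dy":0,"dz":0,"rx":0,"ry":0,"rz":0},
  ],
)

```text
t: 42.85
tcp_pos: [0.5537, 0.0641, 0.235]
tool_rot: [0.988, -0.155, 0.001, 0.003]
force: [0.1, -0.2, -0.5]
finger_gap: 0.003
gripper_force: 0.0
```

Run:
```python
from station import cams
import cv2
a=cams.snapshot("top")[70:250,150:400,::-1];s=cams.snapshot("side")[120:340,120:360,::-1]
a=cv2.resize(a,(400,288),interpolation=cv2.INTER_CUBIC);s=cv2.resize(s,(400,367),interpolation=cv2.INTER_CUBIC)
s=cv2.copyMakeBorder(s,0,0,400,0,cv2.BORDER_CONSTANT);s[:288,:400]=a
cv2.imwrite("pics/f.png",s)
```

```text
(no output)
```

View pics/f.png

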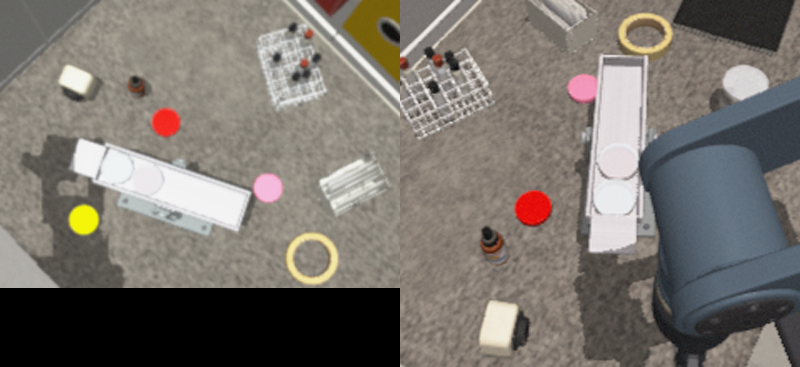

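The trough is level, with the dishes packed at the lip end at (117,165) and (148,178) in the top panel. The surrounding things haven't moved and the arm is clear, so I'm handing in.

```bash
python3 -c "
from station import order
print(order.sign_off())"
```

```text
the job is handed in; nothing more can be done
None
```

The job is handed in: I pressed the lip onto the bumper and held it at about 10 N for over 2 s, eased the trough back to level without a snap, and left both dishes one behind the other at the lip end, with nothing around them disturbed.

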